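# Witness-mark a tapered key in the lever press

## Robot

A 6-joint arm with a two-finger parallel gripper is mounted at the origin on the work surface. World frame = base frame: x ahead of the robot, y to its left, z up, the work surface at z = 0. Lengths are in m, angles in rad, forces in N, time in s.
With the tool pointing down it reaches from about 0.3 to 0.75 m from the base axis. Payload 8.5 kg.
Tool frame: the origin (TCP) lies midway between the tips of the shut fingers; the grasp point (between the pads) lies 19 mm behind it (bot.grasp_offset is the z of the grasp point in the tool frame, in m); z points along the fingers, y is the line along which they close (so a half turn about z gives the same grasp; the last joint's range is limited). The gripper opens to 85 mm and grips with 20 to 120 N. Pads are 22 mm wide; open, the fingers measure 114 mm over their backs; the gripper's body (76 mm by 85 mm) begins 54 mm behind the grasp point. The pads swing forward as they close: fully open they stand 13 mm farther back than shut.
Start: joints at [1.028, 0.381, 1.297, -0, 1.464, -0.215], TCP at [0.177, 0.521, 0.231] pointing down, gripper open.
Joint ranges: [-3.11, 3.11], [-0.89, 2.33], [0.22, 2.48], [-1.42, 4.56], [0.17, 2.85], [-2.88, 2.88]. Speed limits (rad/s): [2.39, 2.39, 3.14, 3.14, 3.14, 3.14].

## Interface

Orientations are given as [roll, pitch, yaw] about the fixed x, y, z axes, in that order (R = Rz(yaw) Ry(pitch) Rx(roll)).
In Python, from rig import bot, cams gives the robot as it stands. The module is installed in compiled form; this text tells all that it offers.
- The arm moves only by the shell command python3 -m crank 'ROWS' [FORCE]. ROWS is JSON, one flat list of numbers, 7 for each row, row after row: the shift along the world's x, y, z in mm, then the turn, a rotation vector about the world's x, y, z in degrees, then the opening, from -1 (shut) to 1 (fully open). A call has 1 to 10 rows; each row is the pose to reach, as a shift and turn from the pose commanded when the call began; what a row does not reach only later rows make up. A row lasts 1/10 s, in which the tool goes at most 50 mm and 8.59 degrees, less where a joint would pass 70% of its speed; a pose out of reach is approached as far as the arm can. A call with a gripper value outside its range is refused whole. The fingers move at their own pace and stop on an object; FORCE is the grip in N (left out, the last holds). Time passes only in rows, so rows that repeat a pose let the fingers close. It gives the time, the measured TCP pose, the force, the opening and the grip force at its end, in the units of the state.
- bot.sense(): the state, without advancing time (a new reading comes with each control period).
- cams.snapshot(name): name is "scene" or "top"; returns the picture (480x640x3 uint8, blue, green, red); there is no depth.
- cams.get_calibration(name): a dict with "vfov" (degrees; the focal length in pixels is half the picture's height over the tangent of half this angle, whatever the lens; pixels are square), "cx", "cy" (the principal point, pixels), "eye" and "attitude" of the camera in the world. Camera axes: x right, y down, z forward; pixel columns grow to the right and rows downward; lengths in m; the calibration is good to about 2 mm. A picture is of the moment at which its call begins. get_calibration takes no time and is no camera call.
- bot.job_done(): hands the job in; it is judged then, once.
The state is a dict: "clock": time; "q": joint angles; "qvel": joint speeds; "joint_efforts": joint torques, N m; "tcp_pos": TCP position; "eef_rot": TCP orientation; "ft_force": force on the tool from outside, world axes, zero at the start; "ft_torque": the same for the moment, N m; "grip_width": opening from 0.0 (shut) to 1.0 (fully open); "grasp_force": force on a finger pad.
Only numpy, scipy, OpenCV 4.12 (cv2) and the standard library are available. Lean on these libraries where they do the work, as an engineer would, in place of code of your own. Each camera call takes 0.05 s, during which the arm holds its last target. There are 200 camera calls.

## Task

Witness-mark the tapered steel key in the green lever press: pull the orange lock bolt fully out to its stop, then bring the red-handled lever down until the brass punch bears on the key and hold a firm push there for a second: about 12 N at the handle, well short of 20 N, which would bruise the key. Then raise the lever again to the white 45-degree mark on the quadrant and leave it standing there, with the bolt still out, the key in its bed and the other things on the bench left alone.

Things in the scene. Friction and masses are not known exactly. Their poses are not given: they have to be found in the camera images.
- press: Green bench press, fixed; origin on the bench, own -x faces the robot. Base plate 12 mm thick, from -135 to +115 mm in x and -125 to +165 mm in y. Two cheeks, 46 x 10 mm, top 100 mm above the bench, at x = 75, y = -24 and 24 mm, carry the lever. A thin quadrant arc of radius 100 mm about the hinge stands at y = -32 mm.
- hinge (a point): Hinge axis of the lever, midway between the cheeks, 80 mm above the bench; the axis is the press's y.
- lever (a joint): Angle of the lever above level, rad: 0 = level, pointing from the hinge towards the press's -x (the robot); grows as the handle rises; 0.785 at the white mark; range -0.35 to 1.35. Lever 200 mm long from the hinge, in the press's xz plane. It stays where it is left: friction of 0.5 N m (about 2 N at the handle to lower it, 4 N to raise it).
- grip (a point): Middle of the red round handle, on its axis, 165 mm from the hinge. The handle is 24 mm thick and runs 120 to 200 mm from the hinge; x of this frame points along the lever to the hinge. Free on both sides and above.
- mark (a point): White painted line on the quadrant, at 45 degrees above level as seen from the hinge, 100 mm from the hinge axis.
- punch: Brass punch under the lever, 70 mm from the hinge.
- punch_tip (a point): Middle of the punch's flat round face, 24 mm across, 34 mm below the lever's axis line.
- bolt (a joint): How far the lock bolt is pulled out, m: 0 = in, 0.050 = fully out at its stop. Slides along the press's +y, away from the lever, with about 2.5 N of friction, and stays where it is left.
- bolt_grip (a point): Point inside the bolt's orange upright fin, 30 mm above the fin's foot and 57 mm above the bench. The fin is 36 mm in the press's x, 18 mm in its y, 46 mm high (top 73 mm above the bench).
- key: Loose tapered steel key, 180 mm along its y, 36 wide, 0.9 kg, origin under its middle. Thickness unmeasured: it tapers lengthways, 34 mm at its -y end to 14. Lies along the press's y on bed strips 18 mm above the bench, under the punch, between low guides, placed differently along the bed each time, so the lever angle where the punch meets it differs and must be felt (about 0 to -0.11 rad).
- cap: Bystander: white plastic screw cap, 58 mm across, 18 high, lying on the press plate.
- toolblock: Bystander: black steel tool block 66 x 24 x 24 mm on the press plate.
- sleeve: Bystander: copper-brown taper sleeve standing upright, 52 mm across at the foot, 115 high.
- turning_tool: Bystander: black square-shank turning tool 150 mm long, 22 thick.
- tub: Bystander: clear plastic tub, 90 mm across, 60 high.
- hammer: Bystander: hammer lying on the bench.
- spanner: Bystander: steel spanner lying on the bench.
Not all that is in view belongs to the job. Leave any purple or turquoise look-alike of the key alone.

How it is judged:
On the way, in this order (a step that is already met when the one before it is completed fails the run):
1. The lock bolt is fully out at its stop, while the lever is still up (value of joint bolt above 0.046 m and value of joint lever above 0.6 rad), for 0.2 s.
2. The punch bears on the key with 15 N or more (8 N at the handle) for 0.5 s (contact force between punch and key above 15 N and value of joint bolt above 0.044 m), for 0.5 s.
3. The lever is back up at the white mark (value of joint lever between 0.685 and 0.885 rad), for 0.2 s.
At the end, for the whole second after the job is handed in: The lever stands at rest at the white mark, 45 degrees (0.785 rad) within 0.1 rad, the bolt is out by more than 44 of its 50 mm, and the key lies in its bed within 12 mm of where it started (all of step 3 and velocity of joint lever between -0.05 and 0.05 rad/s and value of joint bolt above 0.044 m and distance of key from where it was at the start of the episode below 0.012 m and z of key in the frame of press below 0.021 m); the robot touches nothing.
It fails at once if The punch is forced on to the key with more than 45 N (20 N at the handle) (contact force between punch and key above 45 N).
It fails at once if The lever is brought down below 0.6 rad while the bolt is still in (less than 40 mm out) (value of joint lever below 0.6 rad and value of joint bolt below 0.04 m).
It fails at once if A bystander is moved by more than 30 mm (distance of any of cap, toolblock, sleeve, turning_tool, tub, hammer, spanner from where it was at the start of the episode above 0.03 m).
It also fails if it takes over 72 s, if anything falls off the work surface, if the arm or the gripper's body presses on something with over 40 N, if the wrist force passes 120 N, or if a joint passes its speed limit or range.

## Working session

There is one attempt and no reset: what is moved stays moved. The work goes in short steps, Python scripts to look and compute and a shell command to move; the robot and the scene stay as the last step left them, time stands still between calls to the robot, and variables do not carry over. Pictures are saved under pics/ and viewed, at most 10 in all, crops included, and the job is handed in when it is done.

```bash
mkdir -p pics; python3 - <<'E'
from rig import bot,cams
import cv2
for n in("scene","top"):
    cv2.imwrite(f"pics/{n}0.png",cams.snapshot(n)); print(n,cams.get_calibration(n))
print(bot.sense(), bot.grasp_offset)
E
```

```text
scene {'vfov': 51.65773327128257, 'cx': 322.3244312337196, 'cy': 239.01145766745515, 'eye': array([ 1.14533238, -0.35095058,  0.83505653]), 'attitude': array([-2.32439668, -0.01193674,  1.12803568])}
top {'vfov': 43.268717051838436, 'cx': 325.2745273625007, 'cy': 237.45474481236823, 'eye': array([ 0.30650918, -0.01285859,  1.63944968]), 'attitude': array([-3.02544579, -0.00390649, -1.59697453])}
{'clock': 0.1, 'q': array([ 1.02769348e+00,  3.81124636e-01,  1.29814364e+00, -5.22930031e-06,
        1.46360091e+00, -2.15270552e-01]), 'qvel': array([-0.00181223, -0.0004602 , -0.00149259,  0.00115875, -0.00041919,
       -0.00237523]), 'joint_efforts': array([ 3.45587308e-03, -4.49225986e+01, -2.31655008e+01, -1.81735418e-04,
        3.70039503e-03,  8.99085222e-06]), 'tcp_pos': array([0.17694834, 0.52048851, 0.2307896 ]), 'eef_rot': array([-3.14034448e+00, -2.67602980e-04,  2.81376076e+00]), 'ft_force': array([ 0.31213153, -0.10898894,  0.69948792]), 'ft_torque': array([0.00087149, 0.00788686, 0.00159674]), 'grasp_force': 0.0, 'grip_width': 1.0005248939066047} -0.0187
```

View pics/scene0.png

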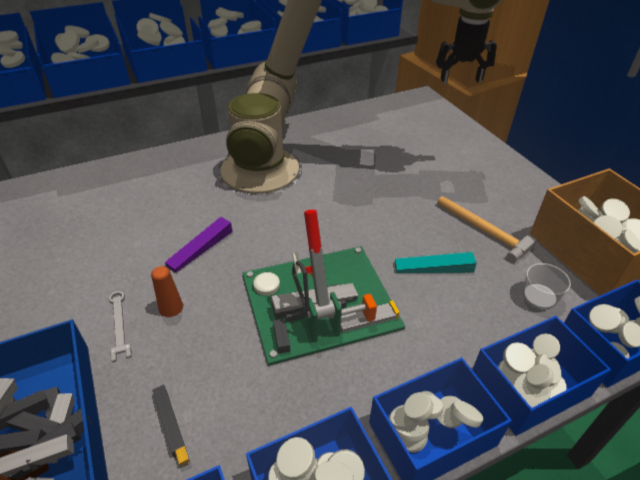

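View pics/top0.png

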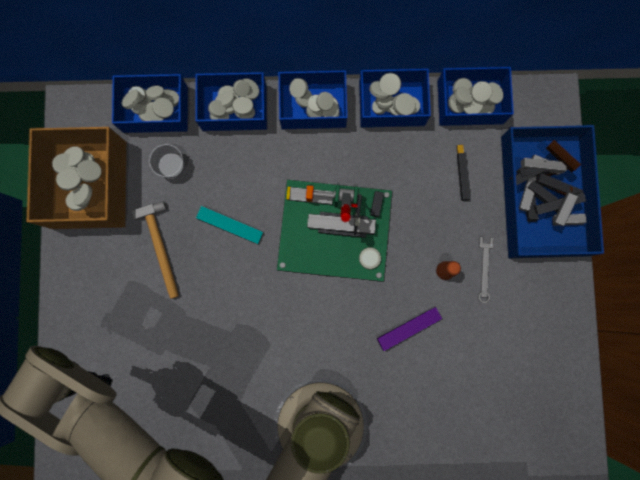

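The scene view shows the green press with the lever standing near upright (red handle at ~(313,230)) and the orange fin at ~(370,306). In the top view the fin is at ~(309,193) and the handle at ~(346,214). The grey key on the press, top (342,223), is the one meant. The purple bar at (410,328) and the turquoise bar at (230,225) are look-alikes off the press.

```bash
cat > h.py <<'E'
from rig import bot,cams
import cv2,numpy as np
from scipy.spatial.transform import Rotation as Ro
def cam(n):
    c=cams.get_calibration(n); return 240/np.tan(np.radians(c['vfov']/2)),c['cx'],c['cy'],np.array(c['eye']),Ro.from_euler('xyz',c['attitude']).as_matrix()
def ray(n,p):
    f,cx,cy,e,R=cam(n); d=R@np.array([(p[0]-cx)/f,(p[1]-cy)/f,1]); return e,d/np.linalg.norm(d)
def onz(n,p,z): e,d=ray(n,p); return e+d*(z-e[2])/d[2]
def tri(p,q):
    a,u=ray("scene",p);b,v=ray("top",q)
    s=np.linalg.lstsq(np.c_[u,-v],b-a,rcond=None)[0]; P=a+u*s[0];Q=b+v*s[1]; return (P+Q)/2,np.linalg.norm(P-Q)
def proj(n,P):
    f,cx,cy,e,R=cam(n); d=R.T@(np.array(P)-e); return np.array([cx+f*d[0]/d[2],cy+f*d[1]/d[2]])
def mask(im,h0,h1,s=120,v=40,roi=None):
    h=cv2.cvtColor(im,cv2.COLOR_BGR2HSV); m=cv2.inRange(h,(h0,s,v),(h1,255,255))
    if roi: x0,y0,x1,y1=roi; k=np.zeros_like(m);k[y0:y1,x0:x1]=1;m*=k
    return m
def big(m): 
    c=max(cv2.findContours(m,0,2)[0],key=cv2.contourArea); return c[:,0]
E
python3 - <<'E'
from h import *
S=cv2.imread("pics/scene0.png");T=cv2.imread("pics/top0.png")
for n,im,roi in(("scene",S,(230,200,420,370)),("top",T,(265,170,405,290))):
    g=big(cv2.morphologyEx(mask(im,50,85,90,30,roi),3,np.ones((9,9))))
    r=cv2.minAreaRect(g) if n=="top" else None
    q=cv2.approxPolyDP(cv2.convexHull(g),6,True)[:,0]
    print(n,[ (p.tolist(),onz(n,p,.012).round(4).tolist()) for p in q])
    if r: print("rect",[onz(n,p,.012).round(4).tolist() for p in cv2.boxPoints(r)])
    rm=mask(im,0,4,180,60,roi); o=mask(im,5,14,180,60,roi)
    for k,m in(("red",rm),("or",o)):
        c=big(m); print(n,k,cv2.contourArea(c),cv2.boundingRect(c),c.mean(0),cv2.minAreaRect(c))
E
python3 - <<'E'
import cv2
a=cv2.imread("pics/scene0.png")[200:365,235:415];b=cv2.imread("pics/top0.png")[170:290,265:405]
import numpy as np
a=cv2.resize(a,(400,367),interpolation=2);b=cv2.resize(b,(400,343),interpolation=2)
c=np.zeros((367,800,3),np.uint8);c[:,:400]=a;c[:343,400:]=b;cv2.imwrite("pics/crop.png",c)
E
```

```text
scene [([361, 247], [0.4206, 0.1058, 0.012]), ([404, 326], [0.6621, 0.0743, 0.012]), ([268, 363], [0.6268, -0.2092, 0.012]), ([243, 273], [0.3836, -0.1769, 0.012])]
scene red 394.5 (305, 210, 16, 43) [312.86842105 233.84210526] ((312.6999816894531, 230.89999389648438), (42.709251403808594, 11.030866622924805), 81.8698959350586)
scene or 217.0 (363, 294, 13, 27) [368.79411765 306.08823529] ((369.44061279296875, 306.9059143066406), (26.169479370117188, 11.840943336486816), 84.2894058227539)
top [([287, 180], [0.6571, 0.0764, 0.012]), ([391, 191], [0.6193, -0.2071, 0.012]), ([383, 280], [0.3771, -0.1762, 0.012]), ([277, 269], [0.4141, 0.1079, 0.012])]
rect [[0.4118, 0.1093, 0.012], [0.6592, 0.0794, 0.012], [0.621, -0.2113, 0.012], [0.3746, -0.1764, 0.012]]
top red 108.5 (341, 204, 9, 17) [344.42105263 211.73684211] ((345.0, 212.0), (16.0, 8.0), 90.0)
top or 67.5 (306, 186, 7, 15) [308.69230769 196.23076923] ((309.0, 193.0), (14.0, 6.0), 90.0)
```

View pics/crop.png

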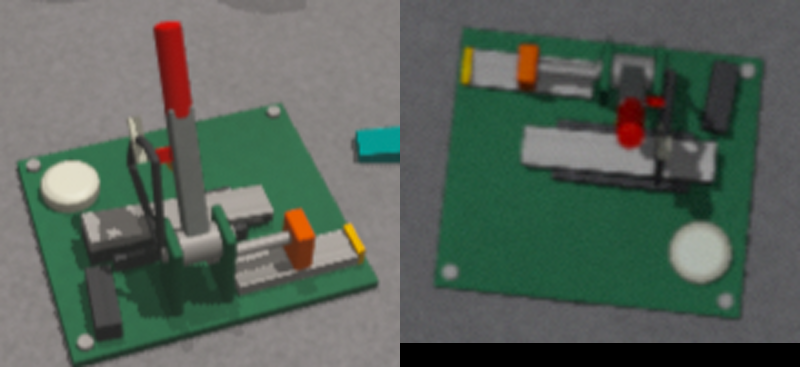

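The crop confirms the parts: grey key on the press bed under the punch, orange fin at top (309,193) near the +y edge, and lever nearly upright. Next I'll get the fin and handle positions in the press frame.

```bash
cat >> h.py <<'E'
YAW=-0.130; O=np.array([.5273,-.0717,0]); RP=Ro.from_euler('z',YAW).as_matrix()
def loc(P): return RP.T@(np.array(P)-O)
def wor(p): return RP@np.array(p)+O
E
python3 - <<'E'
from h import *
S=cv2.imread("pics/scene0.png");T=cv2.imread("pics/top0.png")
# top-face of fin: 4 corners in scene, read from hue mask; brighter top face
for n,im,roi in(("scene",S,(355,285,385,330)),("top",T,(300,180,320,205))):
    m=mask(im,5,14,170,50,roi); q=cv2.approxPolyDP(cv2.convexHull(big(m)),2,True)[:,0]
    print(n,[(p.tolist(),(loc(onz(n,p,.073))*1e3).round().tolist()) for p in q])
f=lambda a:(a*1e3).round(1)
P,d=tri((368.8,306.9),(309.3,194.2)); print("fin",f(loc(P)),f(P),f(d))
rm=big(mask(T,0,4,180,60,(265,170,405,290)));rs=big(mask(S,0,4,180,60,(300,205,325,256)))
print("top red",cv2.boundingRect(rm),"scene",cv2.boundingRect(rs))
for p,q in (((311.3,211.5),(345.5,216)),):
    P,d=tri(p,q); L=loc(P); print("tip",f(L),f(d), np.arctan2(L[2]-.08,.075-L[0]),np.hypot(L[2]-.08,.075-L[0]))
for th in np.arange(.9,1.36,.05):
    c=[wor([.075-r*np.cos(th),0,.08+r*np.sin(th)]) for r in(.12,.2)]
    print(th.round(2),[proj(n,x).round(1).tolist() for n in("scene","top") for x in c])
print("key? hinge",f(wor([.075,0,.08])),"mark",[proj(n,wor([.075-.0707,-.032,.08+.0707])).round() for n in("scene","top")])
for x in (54,57,93): print(x,[proj(n,wor([.075,x/1e3,.073])).round(1).tolist() for n in("scene","top")])
E
```

```text
scene [([366, 294], [59.0, 96.0, 73.0]), ([371, 295], [64.0, 105.0, 73.0]), ([376, 305], [91.0, 104.0, 73.0]), ([374, 317], [117.0, 89.0, 73.0]), ([370, 320], [122.0, 79.0, 73.0]), ([363, 311], [97.0, 74.0, 73.0]), ([363, 296], [62.0, 88.0, 73.0])]
top [([312, 186], [88.0, 91.0, 73.0]), ([312, 197], [59.0, 88.0, 73.0]), ([308, 201], [47.0, 98.0, 73.0]), ([307, 186], [86.0, 105.0, 73.0])]
fin [70.8 98.4 45.4] [610.3  16.6  45.4] 2.1
top red (341, 204, 9, 17) scene (305, 210, 16, 43)
tip [-10.7   1.2 256.9] 3.0 1.1199673120493832 0.19657839618447928
0.9 [[311.7, 248.5], [303.9, 207.3], [344.6, 216.5], [343.4, 233.4]]
0.95 [[312.5, 248.9], [305.1, 207.4], [344.9, 214.3], [343.9, 229.7]]
1.0 [[313.2, 249.3], [306.3, 207.8], [345.1, 212.1], [344.3, 225.9]]
1.05 [[314.0, 250.0], [307.6, 208.4], [345.4, 209.9], [344.8, 221.9]]
1.1 [[314.9, 250.8], [309.0, 209.4], [345.6, 207.5], [345.2, 217.9]]
1.15 [[315.7, 251.8], [310.4, 210.6], [345.9, 205.2], [345.7, 213.8]]
1.2 [[316.7, 252.9], [311.9, 212.1], [346.2, 202.8], [346.1, 209.5]]
1.25 [[317.6, 254.2], [313.5, 214.0], [346.4, 200.3], [346.6, 205.3]]
1.3 [[318.5, 255.6], [315.1, 216.1], [346.7, 197.9], [347.1, 201.0]]
1.35 [[319.5, 257.2], [316.8, 218.5], [347.0, 195.4], [347.5, 196.6]]
key? hinge [601.7 -81.4  80. ] mark [array([296., 262.]), array([357., 218.])]
54 [[349.2, 304.9], [325.6, 192.2]]
57 [[350.6, 304.5], [324.5, 192.1]]
93 [[367.6, 300.3], [310.9, 190.7]]
```

Fin centre is at press-local (73, 97) mm, which is world (0.612, 0.015). The lever is at about 1.13 rad. All heights and radii fit the sizes given, so I'll go above the fin.

```bash
python3 -m crank '[435,-505,0,0,0,-78.7,1, 435,-505,0,0,0,-78.7,1, 435,-505,0,0,0,-78.7,1, 435,-505,0,0,0,-78.7,1, 435,-505,0,0,0,-78.7,1, 435,-505,0,0,0,-78.7,1, 435,-505,0,0,0,-78.7,1, 435,-505,0,0,0,-78.7,1, 435,-505,0,0,0,-78.7,1, 435,-505,0,0,0,-78.7,1]' 40
python3 -m crank '[0,0,0,0,0,0,1]'
```

```text
clock: 1.1
tcp_pos: [0.5043, 0.14, 0.2311]
eef_rot: [-3.141, -0.0, 1.435]
ft_force: [0.3, 1.5, 0.7]
grip_width: 1.0
grasp_force: 0.0
clock: 1.2
tcp_pos: [0.5064, 0.1376, 0.2304]
eef_rot: [-3.142, 0.001, 1.434]
ft_force: [0.2, -0.3, 0.3]
grip_width: 1.0
grasp_force: 0.0
```

```bash
python3 -m crank '[40,-45,0,0,0,0.4,1, 75,-85,0,0,0,0.4,1, 106,-123,0,0,0,0.4,1, 106,-123,-50,0,0,0.4,1, 106,-123,-95,0,0,0.4,1, 106,-123,-95,0,0,0.4,1, 106,-123,-95,0,0,0.4,1]'
python3 - <<'E'
from h import *
s=bot.sense();print((loc(s['tcp_pos'])*1e3).round(1))
a=cams.snapshot("scene")[180:380,220:460];b=cams.snapshot("top")[150:310,245:437]
c=np.hstack([cv2.resize(a,(400,333),interpolation=2),cv2.resize(b,(400,333),interpolation=2)])
cv2.imwrite("pics/c1.png",c)
E
```

```text
clock: 1.9
tcp_pos: [0.6095, 0.0193, 0.1372]
eef_rot: [-3.141, -0.0, 1.448]
ft_force: [0.4, 0.2, 1.2]
grip_width: 0.998
grasp_force: 0.0
[ 69.7 100.9 137.2]
```

View pics/c1.png

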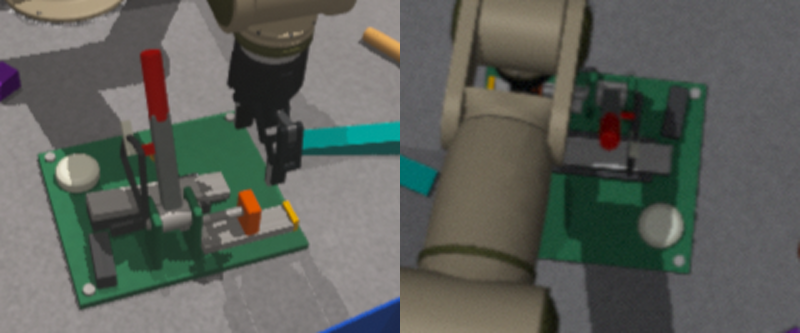

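The fingers straddle the line of the fin (left crop (250,210)), and nothing is in the way. Going down.

```bash
python3 -m crank '[2,-4,-30,0,0,-0.4,1, 2,-4,-60,0,0,-0.4,1, 2,-4,-80,0,0,-0.4,1, 2,-4,-95,0,0,-0.4,1, 2,-4,-95,0,0,-0.4,1, 2,-4,-95,0,0,-0.4,1]'
python3 -m crank '[0,0,0,0,0,0,-1, 0,0,0,0,0,0,-1, 0,0,0,0,0,0,-1, 0,0,0,0,0,0,-1, 0,0,0,0,0,0,-1, 0,0,0,0,0,0,-1, 0,0,0,0,0,0,-1, 0,0,0,0,0,0,-1]' 40
```

```text
clock: 2.6
tcp_pos: [0.6125, 0.015, 0.0435]
eef_rot: [3.138, 0.0, 1.441]
ft_force: [0.8, -0.2, 0.3]
grip_width: 1.002
grasp_force: 0.0
clock: 3.4
tcp_pos: [0.612, 0.0148, 0.0421]
eef_rot: [3.14, 0.0, 1.44]
ft_force: [1.2, 0.5, 5.4]
grip_width: 0.417
grasp_force: 41.6
```

Opening 35 mm matches the 36 mm fin, so the grip is good. Pulling along press +y.

```bash
python3 -m crank '[1.3,10,0,0,0,0,-1, 2.6,20,0,0,0,0,-1, 3.9,30,0,0,0,0,-1, 5.2,40,0,0,0,0,-1, 6,46,0,0,0,0,-1, 6.4,49,0,0,0,0,-1, 6.6,51,0,0,0,0,-1, 6.8,52,0,0,0,0,-1, 6.8,52,0,0,0,0,-1]'
```

```text
clock: 4.3
tcp_pos: [0.6174, 0.0561, 0.0418]
eef_rot: [-3.14, 0.017, 1.439]
ft_force: [-10.7, -53.2, 8.1]
grip_width: 0.414
grasp_force: 40.9
```

```bash
python3 -m crank '[-0.8,-6,0,0,0,0,-1, -0.8,-6,0,0,0,0,-1]'
python3 - <<'E'
from h import *
s=bot.sense();print((loc(s['tcp_pos'])*1e3).round(1))
a=cams.snapshot("scene")[250:360,320:440];b=cams.snapshot("top")[150:250,265:374]
c=np.hstack([cv2.resize(a,(400,367),interpolation=2),cv2.resize(b,(400,367),interpolation=2)])
cv2.imwrite("pics/c2.png",c)
E
```

```text
clock: 4.5
tcp_pos: [0.6174, 0.0558, 0.0419]
eef_rot: [3.141, 0.007, 1.439]
ft_force: [-2.9, -24.4, 5.3]
grip_width: 0.413
grasp_force: 40.7
[ 72.8 138.1  41.9]
```

View pics/c2.png

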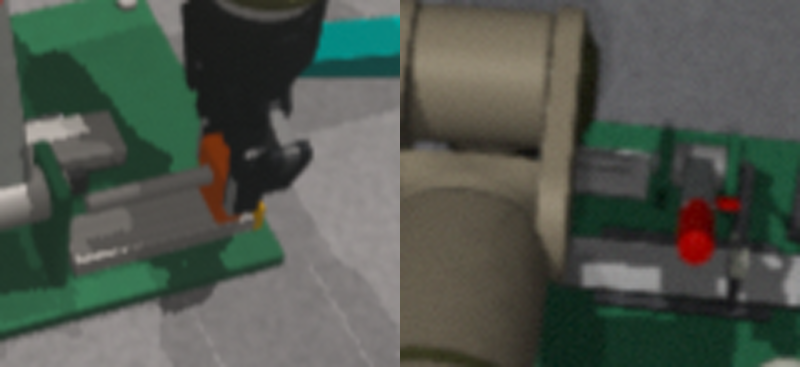

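The fin is close to the yellow stop (left crop (220,180) against (260,215)), and it stopped firmly after 42 mm. I'll release, lift and measure how far it has moved.

```bash
python3 -m crank '[0,0,0,0,0,0,-0.5, 0,0,0,0,0,0,0, 0,0,0,0,0,0,1, 0,0,0,0,0,0,1, 0,0,0,0,0,0,1, 0,0,40,0,0,0,1, 0,0,80,0,0,0,1, 6,50,100,0,0,0,1, 12,100,110,0,0,0,1, 12,100,110,0,0,0,1]' 
python3 - <<'E'
from h import *
s=bot.sense();print((loc(s['tcp_pos'])*1e3).round(1))
S=cams.snapshot("scene");T=cams.snapshot("top")
for n,im,roi in(("scene",S,(355,275,405,340)),("top",T,(275,180,325,205))):
    m=mask(im,5,14,170,50,roi);m[:0]=0
    if m.any():
        c=big(m);print(n,cv2.boundingRect(c),[(p.tolist(),(loc(onz(n,p,.073))*1e3).round().tolist()) for p in cv2.approxPolyDP(cv2.convexHull(c),2,True)[:,0]])
c=np.hstack([cv2.resize(S[250:360,320:440],(400,367),interpolation=2),cv2.resize(T[150:250,265:374],(400,367),interpolation=2)])
cv2.imwrite("pics/c3.png",c)
E
```

```text
clock: 5.6
tcp_pos: [0.6296, 0.1659, 0.153]
eef_rot: [3.139, -0.002, 1.445]
ft_force: [-0.6, -0.3, -0.3]
grip_width: 0.999
grasp_force: 0.0
[ 70.6 248.9 153. ]
scene (380, 290, 15, 26) [([383, 290], [59.0, 133.0, 73.0]), ([387, 290], [62.0, 141.0, 73.0]), ([394, 301], [92.0, 142.0, 73.0]), ([389, 315], [122.0, 119.0, 73.0]), ([385, 315], [119.0, 112.0, 73.0]), ([381, 308], [101.0, 111.0, 73.0]), ([380, 294], [67.0, 123.0, 73.0])]
top (292, 184, 7, 16) [([297, 184], [89.0, 131.0, 73.0]), ([297, 199], [49.0, 127.0, 73.0]), ([293, 199], [48.0, 137.0, 73.0]), ([292, 186], [82.0, 144.0, 73.0])]
```

View pics/c3.png

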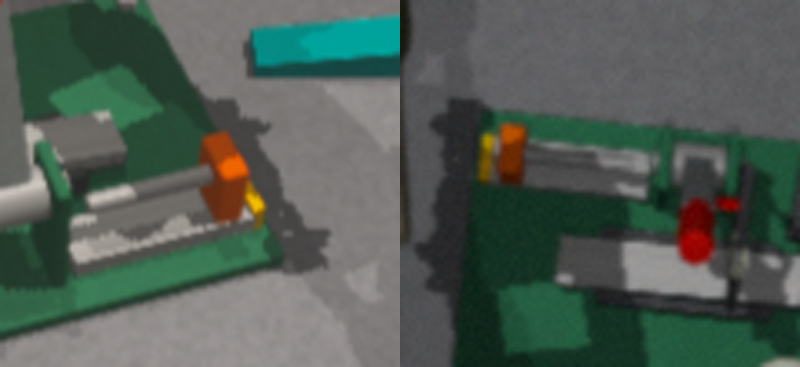

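The fin has moved about 40 mm and a gap of about 8 mm to the yellow stop remains (right crop: orange at (512,152), yellow at (487,155)). Something blocked the low-set fingers. I'll regrip 10 mm higher and pull gently.

```bash
python3 -m crank '[-7,-50,0,0,0,0,1, -13,-100,0,0,0,0,1, -13,-110,-30,0,0,0,1, -13,-110,-60,0,0,0,1, -13,-110,-85,0,0,0,1, -13,-110,-99,0,0,0,1, -13,-110,-99,0,0,0,1, -13,-110,-99,0,0,0,1]'
python3 -m crank '[0,0,0,0,0,0,-1, 0,0,0,0,0,0,-1, 0,0,0,0,0,0,-1, 0,0,0,0,0,0,-1, 0,0,0,0,0,0,-1, 0,0,0,0,0,0,-1, 0,0,0,0,0,0,-1, 0,0,0,0,0,0,-1]' 40
python3 -m crank '[0.3,2,0,0,0,0,-1, 0.5,4,0,0,0,0,-1, 0.5,4,0,0,0,0,-1]'
```

```text
clock: 6.5
tcp_pos: [0.6164, 0.0499, 0.0525]
eef_rot: [-3.141, 0.0, 1.439]
ft_force: [0.7, -0.4, 0.9]
grip_width: 1.004
grasp_force: 0.0
clock: 7.3
tcp_pos: [0.6167, 0.0508, 0.053]
eef_rot: [3.141, 0.0, 1.44]
ft_force: [-0.3, -0.0, 5.9]
grip_width: 0.414
grasp_force: 40.9
clock: 7.6
tcp_pos: [0.6168, 0.0511, 0.053]
eef_rot: [3.141, 0.007, 1.44]
ft_force: [-5.1, -18.9, 8.0]
grip_width: 0.413
grasp_force: 41.2
```

```bash
python3 - <<'E'
from h import *
S=cv2.imread("pics/scene0.png");T=cv2.imread("pics/top0.png")
for n,im,roi in(("scene",S,(380,295,405,325)),("top",T,(280,180,300,205))):
    c=big(mask(im,16,30,120,60,roi));q=cv2.approxPolyDP(cv2.convexHull(c),1.5,True)[:,0]
    print(n,cv2.boundingRect(c),c.mean(0),[(p.tolist(),(loc(onz(n,p,.03))*1e3).round().tolist()) for p in q])
P,d=tri((394.5,308.5),(289,193.5));print((loc(P)*1e3).round(1),d)
s=bot.sense();print(s['q'].round(3),s['joint_efforts'].round(1),s['ft_force'].round(1))
E
python3 -m crank '[0,0,0,0,0,0,-1, 0,0,0,0,0,0,-1]'
python3 -m crank '[-0.5,-4,0,0,0,0,-1, -1,-8,0,0,0,0,-1, -1.3,-10,0,0,0,0,-1, -1.3,-10,0,0,0,0,-1]'
```

```text
scene (389, 300, 11, 18) [394.35483871 308.32258065] [([391, 300], [57.0, 157.0, 30.0]), ([399, 312], [91.0, 160.0, 30.0]), ([397, 317], [101.0, 150.0, 30.0]), ([389, 302], [60.0, 150.0, 30.0])]
top (286, 187, 5, 13) [287.83333333 193.41666667] [([290, 187], [88.0, 152.0, 30.0]), ([289, 198], [57.0, 151.0, 30.0]), ([287, 199], [54.0, 156.0, 30.0]), ([287, 188], [84.0, 160.0, 30.0])]
[ 72.3 155.9  20.6] 0.005313055951232442
[-0.106  0.669  1.336 -0.007  1.137  0.028] [ 11.8 -50.9 -18.3   4.2  -0.8   0.1] [ -5.1 -18.9   8. ]
clock: 7.8
tcp_pos: [0.6168, 0.0511, 0.053]
eef_rot: [3.141, 0.006, 1.44]
ft_force: [-6.1, -19.2, 7.5]
grip_width: 0.413
grasp_force: 41.2
clock: 8.2
tcp_pos: [0.6159, 0.0448, 0.053]
eef_rot: [3.14, -0.0, 1.44]
ft_force: [-0.9, -0.1, 5.5]
grip_width: 0.413
grasp_force: 41.0
```

The hard stop came after 42 mm of travel. To be sure it is the real stop, I'll check the total travel by sliding back in until it stops, which is safe while the lever is up.

```bash
python3 -m crank '[-1.3,-10,0,0,0,0,-1, -2.6,-20,0,0,0,0,-1, -3.9,-30,0,0,0,0,-1, -4.6,-35,0,0,0,0,-1, -4.6,-35,0,0,0,0,-1]'
python3 -m crank '[-0.4,-3,0,0,0,0,-1, -0.8,-6,0,0,0,0,-1, -1.2,-9,0,0,0,0,-1, -1.2,-9,0,0,0,0,-1]'
python3 -m crank '[-0.4,-3,0,0,0,0,-1, -0.7,-5,0,0,0,0,-1, -0.7,-5,0,0,0,0,-1]'
```

```text
clock: 8.7
tcp_pos: [0.6113, 0.0089, 0.053]
eef_rot: [3.14, 0.0, 1.44]
ft_force: [-1.0, -1.7, 6.0]
grip_width: 0.413
grasp_force: 41.0
clock: 9.1
tcp_pos: [0.6103, 0.0012, 0.053]
eef_rot: [3.14, -0.001, 1.44]
ft_force: [1.1, 3.9, 6.3]
grip_width: 0.409
grasp_force: 41.0
clock: 9.4
tcp_pos: [0.6102, 0.0009, 0.053]
eef_rot: [3.139, -0.009, 1.441]
ft_force: [7.2, 27.0, 4.6]
grip_width: 0.414
grasp_force: 40.8
```

Total travel is 50 mm stop to stop, so the earlier stop was the true one and the bolt had started 8 mm out. Pulling it fully out again and holding.

```bash
python3 -m crank '[1.3,10,0,0,0,0,-1, 2.6,20,0,0,0,0,-1, 3.9,30,0,0,0,0,-1, 5.2,40,0,0,0,0,-1, 6.5,50,0,0,0,0,-1, 7.2,55,0,0,0,0,-1, 7.4,57,0,0,0,0,-1, 7.4,57,0,0,0,0,-1, 7.4,57,0,0,0,0,-1, 7.4,57,0,0,0,0,-1]'
```

```text
clock: 10.4
tcp_pos: [0.6167, 0.051, 0.053]
eef_rot: [3.141, 0.003, 1.44]
ft_force: [-2.1, -7.6, 7.0]
grip_width: 0.41
grasp_force: 41.1
```

```bash
python3 -m crank '[-0.2,-1.5,0,0,0,0,-1, -0.2,-1.5,0,0,0,0,-0.3, -0.2,-1.5,0,0,0,0,1, -0.2,-1.5,0,0,0,0,1, -0.2,-1.5,0,0,0,0,1, -0.2,-1.5,30,0,0,0,1, 0,0,80,0,0,0,1, 0,0,130,0,0,0,1, 0,0,180,0,0,0,1, 0,0,230,0,0,0,1]'
python3 -m crank '[0,0,30,0,0,9,1, 0,0,30,0,0,18,1, -20,-30,30,0,0,27,1, -40,-60,30,0,0,36,1, -60,-90,30,0,0,45,1, -85,-123,30,0,0,54,1, -85,-123,30,0,0,63,1, -85,-123,30,0,0,72,1, -85,-123,30,0,0,81,1, -85,-123,30,0,0,90,1]'
python3 -m crank '[0,0,0,0,0,5,1, 0,0,0,0,0,5,1, 0,0,0,0,0,5,1]'
python3 - <<'E'
from h import *
s=bot.sense();print((loc(s['tcp_pos'])*1e3).round(1),s['q'].round(2))
S=cams.snapshot("scene");T=cams.snapshot("top")
for n,im,roi in(("scene",S,(355,275,405,340)),("top",T,(275,180,325,205))):
    m=mask(im,5,14,170,50,roi)
    if m.any(): print(n,cv2.boundingRect(big(m)))
m=mask(S,0,4,180,60,(290,200,330,270)); 
if m.any(): print('red',cv2.boundingRect(big(m)))
cv2.imwrite("pics/c4.png",cv2.resize(S[100:360,200:440],(554,600),interpolation=2))
E
```

```text
clock: 11.4
tcp_pos: [0.616, 0.053, 0.2843]
eef_rot: [-3.141, -0.0, 1.44]
ft_force: [0.9, -0.1, 0.5]
grip_width: 0.998
grasp_force: 0.0
clock: 12.4
tcp_pos: [0.5313, -0.0702, 0.3121]
eef_rot: [3.142, -0.0, 2.944]
ft_force: [-0.6, 0.7, 0.0]
grip_width: 1.0
grasp_force: 0.0
clock: 12.7
tcp_pos: [0.5314, -0.0701, 0.3122]
eef_rot: [3.142, -0.0, 3.023]
ft_force: [-0.0, 0.3, 0.4]
grip_width: 1.001
grasp_force: 0.0
[  3.9   2.1 312.2] [-0.35  0.31  1.17  0.    1.66 -1.8 ]
scene (380, 290, 14, 26)
top (292, 184, 7, 16)
red (305, 210, 16, 43)
```

View pics/c4.png

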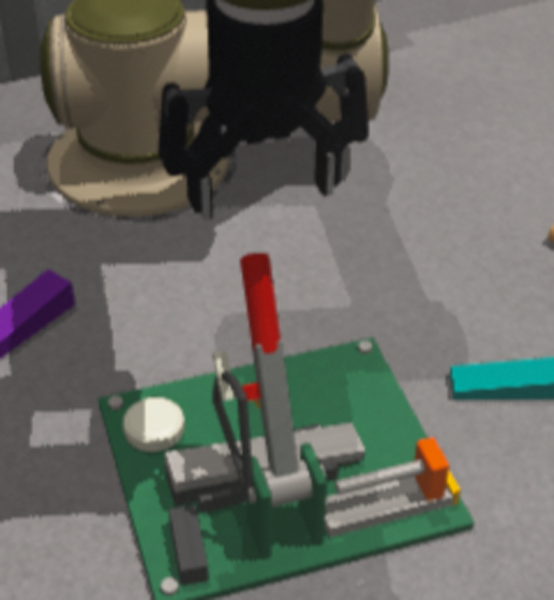

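The bolt is out at its stop, and the open fingers straddle the handle line (tip at (257,258)). Going down onto the handle and gripping.

```bash
python3 -m crank '[0,-2,-40,0,0,-0.7,1, 0,-2,-75,0,0,-0.7,1, 0,-2,-102,0,0,-0.7,1, 0,-2,-102,0,0,-0.7,1, 0,-2,-102,0,0,-0.7,1]'
python3 -m crank '[0,0,0,0,0,0,-1, 0,0,0,0,0,0,-1, 0,0,0,0,0,0,-1, 0,0,0,0,0,0,-1, 0,0,0,0,0,0,-1, 0,0,0,0,0,0,-1, 0,0,0,0,0,0,-1, 0,0,0,0,0,0,-1, 0,0,0,0,0,0,-1]' 25
python3 - <<'E'
from h import *
s=bot.sense();g=loc(s['tcp_pos']);print((g*1e3).round(1),s['q'].round(2))
for th in (1.13,1.0,.9,.8,.7,.6,.5,.4,.3,.2,.1,.05,0):
    w=wor([.075-.165*np.cos(th),0,.08+.165*np.sin(th)-.0187]); print(th,((w-s['tcp_pos'])*1e3).round(0))
E
```

```text
clock: 13.3
tcp_pos: [0.5318, -0.0723, 0.2112]
eef_rot: [-3.141, 0.001, 3.012]
ft_force: [-0.4, 0.6, 1.3]
grip_width: 1.002
grasp_force: 0.0
clock: 14.2
tcp_pos: [0.5315, -0.073, 0.2109]
eef_rot: [-3.14, 0.001, 3.013]
ft_force: [-3.1, -4.8, 3.0]
grip_width: 0.274
grasp_force: 26.7
[  4.3  -0.7 210.9] [-0.36  0.37  1.37 -0.    1.4  -1.8 ]
1.13 [ 0.  1. -0.]
1.0 [-18.   3. -11.]
0.9 [-32.   5. -20.]
0.8 [-44.   6. -31.]
0.7 [-55.   8. -43.]
0.6 [-65.   9. -56.]
0.5 [-73.  10. -70.]
0.4 [-80.  11. -85.]
0.3 [ -86.   12. -101.]
0.2 [ -90.   13. -117.]
0.1 [ -93.   13. -133.]
0.05 [ -93.   13. -141.]
0 [ -93.   13. -150.]
```

Opening 23 mm matches the handle. Following the arc down.

```bash
python3 -m crank '[-9,1,-5,0,0,0,-1, -18,3,-11,0,0,0,-1, -32,5,-20,0,0,0,-1, -44,6,-31,0,0,0,-1, -55,8,-43,0,0,0,-1, -55,8,-43,0,0,0,-1]'
python3 -m crank '[-10,1,-13,0,0,0,-1, -18,2,-27,0,0,0,-1, -25,3,-42,0,0,0,-1, -31,4,-58,0,0,0,-1, -35,5,-74,0,0,0,-1, -35,5,-74,0,0,0,-1]'
python3 - <<'E'
from h import *
s=bot.sense();print((loc(s['tcp_pos'])*1e3).round(1))
S=cams.snapshot("scene");T=cams.snapshot("top")
cv2.imwrite("pics/c5.png",cv2.resize(S[170:360,200:440],(758,600),interpolation=2))
E
```

```text
clock: 14.8
tcp_pos: [0.4754, -0.0656, 0.1668]
eef_rot: [-3.138, -0.001, 3.013]
ft_force: [-3.9, -11.2, -2.0]
grip_width: 0.27
grasp_force: 24.9
clock: 15.4
tcp_pos: [0.4416, -0.0612, 0.0925]
eef_rot: [-3.138, 0.0, 3.013]
ft_force: [-2.8, -15.0, -3.9]
grip_width: 0.269
grasp_force: 24.7
[-86.4  -0.7  92.5]
```

View pics/c5.png

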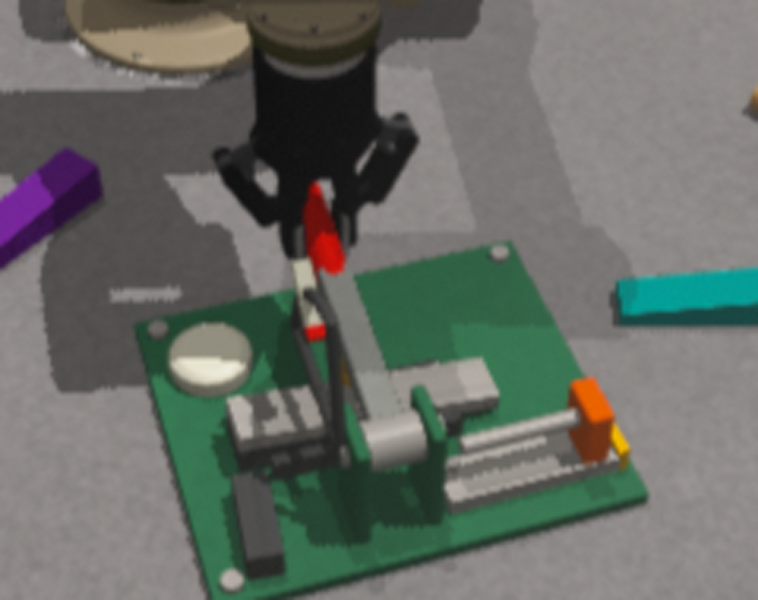

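The lever follows (about 0.2 rad) and the bolt is still out at (590,420). There is a 15 N side load from a small lateral offset, so I'll open briefly, shift 2 mm towards -y and regrip before pressing.

```bash
python3 -m crank '[0,0,0,0,0,0,0, 0,0,0,0,0,0,0, 0,0,0,0,0,0,0, 0,0,0,0,0,0,0]'
python3 -m crank '[-4,-2.5,0,0,0,0,0, -4,-2.5,0,0,0,0,-1, -4,-2.5,0,0,0,0,-1, -4,-2.5,0,0,0,0,-1, -4,-2.5,0,0,0,0,-1, -4,-2.5,0,0,0,0,-1, -4,-2.5,0,0,0,0,-1]' 35
```

```text
clock: 15.9
tcp_pos: [0.4415, -0.0589, 0.0934]
eef_rot: [3.141, 0.0, 3.013]
ft_force: [-1.2, -0.2, 0.0]
grip_width: 0.497
grasp_force: 0.0
clock: 16.6
tcp_pos: [0.4372, -0.0609, 0.0933]
eef_rot: [3.14, -0.001, 3.013]
ft_force: [-0.8, 4.8, 0.7]
grip_width: 0.271
grasp_force: 35.3
```

```bash
python3 -m crank '[0,0.2,-5,0,0,0,-1, -1,0.2,-10,0,0,0,-1, -1,0.2,-15,0,0,0,-1, -2,0.2,-20,0,0,0,-1, -2,0.2,-20,0,0,0,-1]'
python3 -m crank '[0,0,-2,0,0,0,-1, 0,0,-4,0,0,0,-1]'
python3 -m crank '[0,0,-1,0,0,0,-1, 0,0,-2,0,0,0,-1]'
```

```text
clock: 17.1
tcp_pos: [0.4349, -0.0606, 0.0727]
eef_rot: [3.14, -0.002, 3.013]
ft_force: [-0.0, 5.8, -3.7]
grip_width: 0.265
grasp_force: 34.9
clock: 17.3
tcp_pos: [0.4347, -0.0606, 0.0692]
eef_rot: [3.14, -0.002, 3.013]
ft_force: [-2.9, 4.9, 4.1]
grip_width: 0.266
grasp_force: 35.4
clock: 17.5
tcp_pos: [0.4347, -0.0606, 0.0672]
eef_rot: [3.14, -0.002, 3.013]
ft_force: [-3.6, 5.5, 4.0]
grip_width: 0.267
grasp_force: 35.4
```

Free-motion force is about 4 N. Continuing in small steps until contact is felt.

```bash
for i in 1 2 3; do python3 -m crank '[0,0,-1,0,0,0,-1, 0,0,-2,0,0,0,-1]' | grep -E "tcp|force:|clock"; done
```

```text
clock: 17.7
tcp_pos: [0.4347, -0.0606, 0.0652]
ft_force: [-2.9, 5.2, 3.8]
grasp_force: 35.4
clock: 17.9
tcp_pos: [0.4347, -0.0606, 0.0632]
ft_force: [-3.1, 5.3, 2.8]
grasp_force: 35.4
clock: 18.1
tcp_pos: [0.4347, -0.0606, 0.0612]
ft_force: [-2.8, 5.5, 3.9]
grasp_force: 35.4
```

```bash
python3 -m crank '[0,0,-1,0,0,0,-1]' | grep -E "tcp|t_force:"; python3 -m crank '[0,0,-1,0,0,0,-1]' | grep -E "tcp|t_force:"; python3 -m crank '[0,0,-1,0,0,0,-1]' | grep -E "tcp|t_force:"
```

```text
tcp_pos: [0.4347, -0.0606, 0.0602]
ft_force: [-2.5, 5.2, 3.1]
tcp_pos: [0.4347, -0.0606, 0.0592]
ft_force: [-2.2, 5.2, 2.8]
tcp_pos: [0.4347, -0.0606, 0.0582]
ft_force: [-3.0, 5.5, 3.3]
```

```bash
python3 -m crank '[0,0,-1,0,0,0,-1]' | grep -E "tcp|t_force:"
```

```text
tcp_pos: [0.4348, -0.0606, 0.0572]
ft_force: [-2.4, 5.8, 3.4]
```

```bash
python3 -m crank '[0,0,-1,0,0,0,-1]' | grep -E "tcp|t_force:"
```

```text
tcp_pos: [0.4348, -0.0606, 0.0562]
ft_force: [-1.9, 5.3, 3.2]
```

```bash
python3 -m crank '[0,0,-1,0,0,0,-1]' | grep -E "tcp|t_force:"
```

```text
tcp_pos: [0.4348, -0.0606, 0.0552]
ft_force: [-1.9, 5.3, 3.7]
```

```bash
python3 -m crank '[0,0,-1,0,0,0,-1]' | grep -E "tcp|t_force:"
```

```text
tcp_pos: [0.4349, -0.0606, 0.0542]
ft_force: [-1.0, 5.8, 3.7]
```

```bash
python3 -m crank '[0,0,-1,0,0,0,-1]' | grep -E "tcp|t_force:"
```

```text
tcp_pos: [0.4349, -0.0606, 0.0533]
ft_force: [-2.6, 6.2, 4.5]
```

```bash
python3 -m crank '[0,0,-0.5,0,0,0,-1]' | grep -E "tcp|t_force:"
```

```text
tcp_pos: [0.435, -0.0606, 0.0528]
ft_force: [-2.8, 6.3, 5.1]
```

```bash
python3 -m crank '[0,0,-0.5,0,0,0,-1]' | grep -E "tcp|t_force:"
```

```text
tcp_pos: [0.435, -0.0607, 0.0524]
ft_force: [-2.6, 5.6, 5.9]
```

```bash
python3 -m crank '[0,0,-0.5,0,0,0,-1]' | grep -E "tcp|t_force:"
```

```text
tcp_pos: [0.435, -0.0606, 0.052]
ft_force: [-2.9, 6.1, 7.2]
```

Contact is felt and the force is rising about 1 N per 0.5 mm. Continuing towards 12 N.

```bash
python3 -m crank '[0,0,-1,0,0,0,-1]' | grep -E "tcp|t_force:"
```

```text
tcp_pos: [0.4351, -0.0606, 0.0512]
ft_force: [-5.1, 6.8, 14.0]
```

```bash
python3 -m crank '[0,0,-0.8,0,0,0,-1]' | grep -E "tcp|t_force:"
```

```text
tcp_pos: [0.4351, -0.0606, 0.0507]
ft_force: [-5.2, 8.1, 19.8]
```

That went higher than I wanted because I sent two steps in one batch. Easing off to about 12 N and holding there.

```bash
python3 -m crank '[0,0,1,0,0,0,-1]' | grep -E "tcp|t_force:"
```

```text
tcp_pos: [0.4351, -0.0607, 0.0514]
ft_force: [-1.1, 6.4, 3.9]
```

```bash
python3 -m crank '[0,0,-0.6,0,0,0,-1]' | grep -E "tcp|t_force:"
```

```text
tcp_pos: [0.4351, -0.0607, 0.051]
ft_force: [-4.3, 7.8, 16.1]
```

```bash
python3 -m crank '[0,0,0.15,0,0,0,-1]' | grep -E "tcp|t_force:"
```

```text
tcp_pos: [0.4351, -0.0607, 0.0511]
ft_force: [-3.0, 6.3, 9.2]
```

```bash
python3 -m crank '[0,0,0,0,0,0,-1, 0,0,0,0,0,0,-1]' | grep -E "tcp|t_force:"
```

```text
tcp_pos: [0.4351, -0.0606, 0.0511]
ft_force: [-3.8, 6.5, 10.4]
```

```bash
python3 -m crank '[0,0,-0.1,0,0,0,-1, 0,0,-0.1,0,0,0,-1]' | grep -E "tcp|t_force:"
```

```text
tcp_pos: [0.4351, -0.0607, 0.0511]
ft_force: [-3.4, 6.8, 11.3]
```

```bash
python3 -m crank '[0,0,-0.05,0,0,0,-1, 0,0,-0.05,0,0,0,-1, 0,0,-0.05,0,0,0,-1, 0,0,-0.05,0,0,0,-1, 0,0,-0.05,0,0,0,-1, 0,0,-0.05,0,0,0,-1, 0,0,-0.05,0,0,0,-1, 0,0,-0.05,0,0,0,-1, 0,0,-0.05,0,0,0,-1, 0,0,-0.05,0,0,0,-1]'
python3 - <<'E'
from h import *
s=bot.sense();t=s['tcp_pos'];g=loc(t);print((g*1e3).round(1))
# actual grip radius/angle: grasp pt
gp=g+[0,0,.0187];r=np.hypot(.075-gp[0],gp[2]-.08);t0=np.arctan2(gp[2]-.08,.075-gp[0]);print(r,t0)
for th in (0,.1,.2,.3,.4,.5,.6,.7,.785,.8):
    w=wor([.075-r*np.cos(th),g[1],.08+r*np.sin(th)-.0187]);print(th,((w-t)*1e3).round(1))
E
```

```text
clock: 21.1
tcp_pos: [0.4351, -0.0606, 0.051]
eef_rot: [3.141, -0.0, 3.013]
ft_force: [-3.9, 7.1, 13.3]
grip_width: 0.269
grasp_force: 36.4
[-92.8  -1.   51. ]
0.16813917569321496 -0.06105612049467247
0 [-0.3  0.  10.3]
0.1 [ 0.5 -0.1 27. ]
0.2 [ 3.  -0.4 43.7]
0.3 [ 7.1 -0.9 59.9]
0.4 [12.9 -1.7 75.7]
0.5 [20.1 -2.6 90.9]
0.6 [ 28.8  -3.8 105.2]
0.7 [ 38.9  -5.1 118.6]
0.785 [ 48.5  -6.3 129.1]
0.8 [ 50.3  -6.6 130.9]
```

Held 11 to 13 N for more than a second. Now raising along the arc to the white mark.

```bash
python3 -m crank '[0,0,5,0,0,0,-1, 0,0,15,0,0,0,-1, 0.5,0,27,0,0,0,-1, 3,-0.4,43,0,0,0,-1, 7,-1,60,0,0,0,-1, 13,-1.7,76,0,0,0,-1, 20,-2.6,91,0,0,0,-1, 29,-3.8,105,0,0,0,-1, 34,-4.5,112,0,0,0,-1, 34,-4.5,112,0,0,0,-1]' 50
python3 -m crank '[5,-0.6,6.5,0,0,0,-1, 10,-1.2,12,0,0,0,-1, 14.5,-1.8,17,0,0,0,-1, 14.5,-1.8,17,0,0,0,-1, 14.5,-1.8,17,0,0,0,-1]'
python3 - <<'E'
from h import *
s=bot.sense();g=loc(s['tcp_pos'])+[0,0,.0187];print((g*1e3).round(1),np.hypot(.075-g[0],g[2]-.08),np.arctan2(g[2]-.08,.075-g[0]))
S=cams.snapshot("scene");cv2.imwrite("pics/c6.png",cv2.resize(S[170:360,200:440],(758,600),interpolation=2))
E
```

```text
clock: 22.1
tcp_pos: [0.4694, -0.0651, 0.1626]
eef_rot: [3.14, -0.001, 3.013]
ft_force: [0.3, 5.9, 0.8]
grip_width: 0.265
grasp_force: 50.6
clock: 22.6
tcp_pos: [0.4846, -0.067, 0.1794]
eef_rot: [3.14, 0.0, 3.013]
ft_force: [3.4, 5.9, -3.4]
grip_width: 0.265
grasp_force: 50.4
[-43.   -0.9 198.1] 0.166929176143985 0.7861052622753221
```

View pics/c6.png

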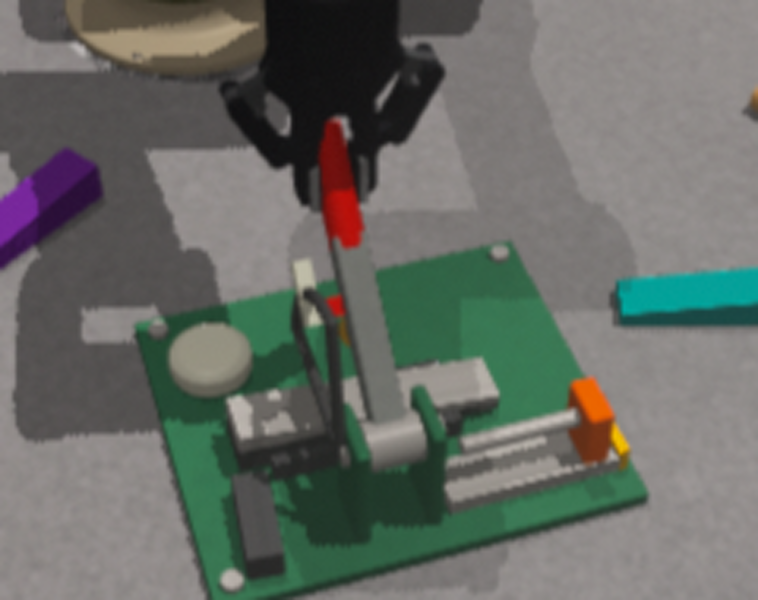

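The lever is at the mark by TCP geometry (0.786 rad), the bolt is out and the key is in its bed. Releasing, lifting clear and checking the angle by vision.

```bash
python3 -m crank '[0,0,0,0,0,0,-0.2, 0,0,0,0,0,0,0.3, 0,0,0,0,0,0,1, 0,0,0,0,0,0,1, 0,0,0,0,0,0,1, 0,0,0,0,0,0,1, 0,0,30,0,0,0,1, 0,0,70,0,0,0,1, 0,0,110,0,0,0,1, -40,40,140,0,0,0,1]'
python3 -m crank '[-40,40,0,0,0,0,1, -70,80,0,0,0,0,1, -90,120,0,0,0,0,1, -90,160,0,0,0,0,1, -90,200,0,0,0,0,1, -90,200,0,0,0,0,1, -90,200,0,0,0,0,1]'
python3 - <<'E'
from h import *
S=cams.snapshot("scene");T=cams.snapshot("top")
rs=big(mask(S,0,4,180,60,(290,200,330,262)));rt=big(mask(T,0,4,180,60,(325,195,365,260)))
print(cv2.boundingRect(rs),cv2.boundingRect(rt),cv2.boundingRect(big(mask(S,5,14,170,50,(355,275,405,340)))))
for th in (.65,.7,.75,.785,.82,.87,.92):
    c=[wor([.075-r*np.cos(th),0,.08+r*np.sin(th)]) for r in(.12,.2)];print(th,[proj(n,x).round(1).tolist() for n in("scene","top") for x in c])
c=np.hstack([cv2.resize(S[180:360,220:420],(400,360),interpolation=2),cv2.resize(T[160:300,262:418],(400,360),interpolation=2)]);cv2.imwrite("pics/c7.png",c)
E
```

```text
clock: 23.65
tcp_pos: [0.4548, -0.0384, 0.315]
eef_rot: [-3.14, 0.004, 3.01]
ft_force: [-0.6, 1.0, 0.6]
grip_width: 1.0
grasp_force: 0.0
clock: 24.35
tcp_pos: [0.3625, 0.1639, 0.3128]
eef_rot: [-3.141, -0.0, 3.015]
ft_force: [-0.1, -0.8, -0.1]
grip_width: 0.992
grasp_force: 0.0
(297, 208, 18, 40) (338, 221, 10, 26) (380, 290, 14, 26)
0.65 [[308.6, 249.2], [299.2, 210.4], [343.5, 226.1], [341.5, 249.7]]
0.7 [[309.2, 248.8], [300.0, 209.3], [343.7, 224.4], [341.8, 246.7]]
0.75 [[309.8, 248.5], [300.9, 208.5], [343.9, 222.5], [342.2, 243.7]]
0.785 [[310.2, 248.4], [301.5, 208.0], [344.1, 221.2], [342.5, 241.4]]
0.82 [[310.6, 248.4], [302.2, 207.6], [344.2, 219.8], [342.8, 239.0]]
0.87 [[311.3, 248.4], [303.3, 207.3], [344.5, 217.8], [343.2, 235.6]]
0.92 [[312.0, 248.7], [304.4, 207.3], [344.7, 215.6], [343.6, 231.9]]
```

View pics/c7.png

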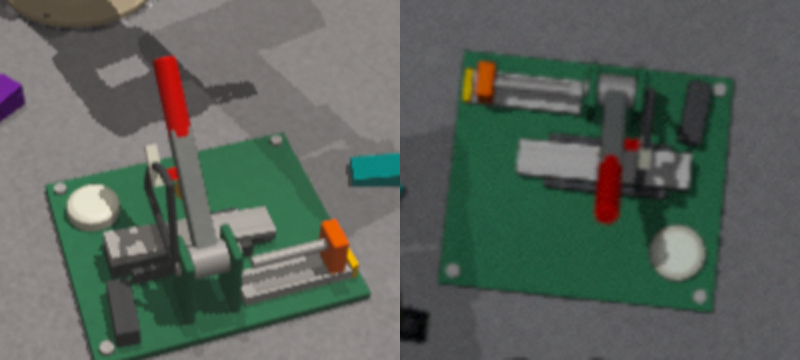

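The pictures show the lever standing at about 0.77 rad at the white mark (red tip at top (343,246)). The bolt is against its stop, and the key, cap and tool block are in place.

```bash
python3 -c "
from rig import bot
print(bot.job_done())"
```

```text
the job is handed in; nothing more can be done
None
```

The job is handed in, with no verdict shown: the bolt is out at its stop, the key was pressed at 11–13 N for over a second after one brief peak of 19.8 N at the handle (limit 20 N), and the lever stands at about 0.77–0.79 rad with the robot clear.

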